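# Find the power module with a loose part inside

### The arm

A 7-joint arm with a two-finger parallel gripper is mounted at the origin on the work surface. World frame = base frame: x ahead of the robot, y to its left, z up, the work surface at z = 0. Lengths are in m, angles in rad, forces in N, time in s.
With the tool pointing down it reaches from about 0.35 to 0.9 m from the base axis. Payload 8.1 kg.
Tool frame: the origin (TCP) lies at the very end of the fingers, on their centre line; the grasp point (between the pads) lies 19 mm behind it (grasp_offset is the distance from the TCP to the grasp point, in m); z points along the fingers, y is the line along which they close (so a half turn about z gives the same grasp; the last joint's range is limited). The gripper opens to 92 mm and grips with 3 to 60 N. Pads are 19 mm wide; open, the fingers measure 130 mm over their backs; the gripper's body (75 mm by 190 mm) begins 47 mm behind the grasp point.
Start: joints at [-0.103, 0.434, 0.025, 1.573, -0.012, 1.134, -0.075], TCP at [0.625, -0, 0.227] pointing down, gripper open.
Joint ranges: [-2.62, 2.62], [-0.44, 2.09], [-1.27, 1.32], [0.08, 2.57], [-1.32, 4.46], [0.12, 2], [-2.74, 2.74]. Speed limits (rad/s): [2.22, 2.22, 3.01, 3.01, 3.14, 3.14, 3.14].

### API

Orientations are given as a rotation vector (axis times angle).
In Python, from cell import observe, get_image, camera_params, sign_off, silhouettes, grasp_offset gives the robot as it stands. The module is installed in compiled form; this text tells all that it offers.
- The arm moves only by the tool jog_arm, never from a script. Its argument "motion" is a list that holds one entry, the list of rows, each a list of 7 numbers: the shift along the tool's x, y, z in m, then the turn, a rotation vector about the tool's x, y, z in rad, then the closure, from -1 (fully open) to 1 (shut), so that 0 is half open. In form: [[[dx, dy, dz, wx, wy, wz, hand], ...]]. A call has 1 to 10 rows; each row is the pose to reach, as a shift and turn from the pose commanded when the call began, along the tool's axes at that moment; what a row does not reach only later rows make up. A row lasts 1/12 s, in which the tool goes at most 41.7 mm and 7.16 degrees, less where a joint would pass 70% of its speed; a pose out of reach is approached as far as the arm can. A call with a gripper value outside its range is refused whole. The fingers move at their own pace and stop on an object; "force" is the grip in N (left out, the last holds). Time passes only in rows, so rows that repeat a pose let the fingers close. It gives the time, the measured TCP pose, the force, the opening and the grip force at its end, in the units of the state.
- observe(): the state, without advancing time (a new reading comes with each control period).
- get_image(name): name is "scene" or "side" or "wrist"; returns the picture (384x512x3 uint8, red, green, blue); there is no depth.
- camera_params(name): a dict with "vertical_fov" (degrees; the focal length in pixels is half the picture's height over the tangent of half this angle, whatever the lens; pixels are square), "cx", "cy" (the principal point, pixels), "T" (4x4, takes a point from camera to world coordinates). Camera axes: x right, y down, z forward; pixel columns grow to the right and rows downward; lengths in m; the calibration is good to about 2 mm. A picture is of the moment at which its call begins: read the wrist's pose just before it. camera_params takes no time and is no camera call; for the wrist camera it gives the pose at the moment of the call.
- sign_off(): hands the job in; it is judged then, once.
Trained networks look in the newest picture that a camera, given by its name, has taken for a name from the list of things; names that differ only in an ending like _2 or _b are one class to them, and where a whole thing is asked for, a point or a joint stands for the part that bears it (a point fixed in the world has none). Each returns a list of dicts, best first, with "p" (0 to 1); they miss things now and then, are a little off and sometimes report something else, mostly with a low value. They report only what shows in the picture. A call takes as long as a camera call.
- silhouettes(query, camera): "mask" (384x512 bool, what is visible of it) and "pixel" ([column, row] in pixels, amid what is visible of it).
The state is a dict: "clock": time; "joints": joint angles; "dq": joint speeds; "joint_efforts": joint torques, N m; "position": TCP position; "ee_rot": TCP orientation; "force": force on the tool from outside, world axes, zero at the start; "ft_torque": the same for the moment, N m; "width": opening from 0.0 (shut) to 1.0 (fully open); "gripper_force": force on a finger pad.
Only numpy, scipy, OpenCV 4.12 (cv2) and the standard library are available. Lean on these libraries where they do the work, as an engineer would, in place of code of your own. Each camera call takes 0.05 s, during which the arm holds its last target. There are 200 camera calls.

### The job

One of the three sealed power modules on the sloping rack has a broken-off piece loose inside. Lift a module clear and gently rock it end to end, the other way from how it lay, until its low end is some 25 degrees up, to feel whether something slides inside; put a sound one back in its own bay as it lay, and lay the faulty one, once tipped like that, level on its base in the middle of the flat tray and let go. Do not drop or knock the modules, and leave everything else on the bench alone.

Things in the scene. Friction and masses are not known exactly. Their poses are not given: they have to be found in the camera images.
- bay_right (a point): Where the centre (half-way along, across and up) of the module in the right-hand bay lies at the start, own y = -120 mm on the rack. All modules look alike: closed aluminium box 140 mm long, 46 wide, 50 high over its finned lid, 0.45 to 0.7 kg. It lies along the slope, its long axis rising 30 degrees away from the robot, lid leaning 30 degrees towards the robot; its smooth 46 mm-apart sides stand upright. Axes as the rack's.
- bay_middle (a point): Where the centre (half-way along, across and up) of the module in the middle bay lies at the start, own y = 0 mm on the rack. The faulty module, in any bay, hides a block of about 0.2 kg, free to slide 72 mm along its length: it slides to the lower end when tipped over about 12 degrees, stays there when brought level again, and starts at the lower end. Axes as the rack's.
- bay_left (a point): Where the centre (half-way along, across and up) of the module in the left-hand bay lies at the start, own y = +120 mm on the rack. Sound modules hold nothing loose; weights vary and tell nothing. From end to end the loose block shifts the moment about the grip by about 0.14 N m (compare the level pose before and after tipping the lower end up); it also knocks at its stops. Axes as the rack's.
- rack: Grey fixed rack, 340 mm wide (own y); origin on the bench under its middle, own x away from the robot, z up. Its plate, 190 mm long, rises 30 degrees to own +x: upper face 70 mm above bench at the origin, 22 to 118 mm at the edges. A 14 mm lip stops the modules. Bays at own y = -120, 0, +120 mm, ribs 5 mm high between; resting modules have their centre at own x -19, z 88 mm.
- tray_in (a point): Centre of the inner floor of the black open repair tray, fixed, 230 mm long (own x), 160 mm wide (own y), walls 5 mm thick and 25 mm high above the bench; the floor is 5 mm above the bench. Own z up.
- screwdriver: Bystander: screwdriver with black handle lying on the bench, about 200 mm long; leave alone.
- board: Bystander: green circuit board with parts, 100 by 150 mm, up to 24 mm high, lying on the bench beyond the rack; origin under its centre. Leave alone.
- spool: Bystander: metal spool 60 mm across, 52 mm high, standing on the bench; origin under its centre. Leave alone.

How it is judged:
By the outcome, as a careful person would: the job done as asked, in the order asked, and still so for the second after the job is handed in, with the robot touching nothing.
It also fails if it takes over 72 s, if anything falls off the work surface, if the arm or the gripper's body presses on something with over 40 N, if the wrist force passes 120 N, or if a joint passes its speed limit or range.

## Working session

There is one attempt and no reset: what is moved stays moved. The work goes in short steps, Python scripts to look and compute and a tool call to move; the robot and the scene stay as the last step left them, time stands still between calls to the robot, and variables do not carry over. Pictures are saved under pics/ and viewed, at most 10 in all, crops included, and the job is handed in when it is done.

Besides the shell and the picture viewer there is one more tool, called after "Emit:" as name([rows], argument=value, ...), one row to a line, values as JSON. jog_arm: Moves the arm, as the interface text tells. Its arguments: {"type":"object","properties":{"motion":{"type":"array"},"force":{"type":"number"}},"required":["motion"]}

```bash
ls; mkdir -p pics; cat > h.py <<'E'
import numpy as np, cv2
from cell import *
from scipy.spatial.transform import Rotation as R
def cam(n):
    p=camera_params(n); f=192/np.tan(np.radians(p['vertical_fov'])/2); return p,f
def ray(n,px,z):
    p,f=cam(n); T=np.array(p['T']); d=T[:3,:3]@np.array([(px[0]-p['cx'])/f,(px[1]-p['cy'])/f,1]); o=T[:3,3]
    return o+d*(z-o[2])/d[2]
def proj(n,P):
    p,f=cam(n); T=np.array(p['T']); c=(np.asarray(P)-T[:3,3])@T[:3,:3]
    return np.c_[p['cx']+f*c[:,0]/c[:,2],p['cy']+f*c[:,1]/c[:,2]]
E
python3 - <<'E'
from h import *
print(observe())
ims=[get_image(n) for n in ("scene","side")]
cv2.imwrite('pics/a.png',np.vstack(ims)[:,:,::-1][:, :])
cv2.imwrite('pics/s.png',ims[0][:,:,::-1]); cv2.imwrite('pics/d.png',ims[1][:,:,::-1])
for c in ("scene","side"):
  print(c,np.array(camera_params(c)['T']).round(3).tolist())
  for q in ("rack","bay_left","tray_in","screwdriver","board","spool"):
    for r in silhouettes(q,c)[:3]:
      m=r['mask']; ys,xs=np.nonzero(m); print(q,round(r['p'],2),np.round(r['pixel']),m.sum(),xs.min(),xs.max(),ys.min(),ys.max()) if m.sum() else 0
E
```

```text
pics
{'clock': 0.0, 'joints': array([-0.10255068,  0.4352182 ,  0.02498721,  1.57407914, -0.01159565,
        1.13400995, -0.07507129]), 'dq': array([ 0.00082519, -0.00149956, -0.000229  ,  0.00158885, -0.00042373,
        0.00061279,  0.00202089]), 'joint_efforts': array([ 3.89017032e-04, -6.67853522e+01,  9.84863900e-01, -3.14464223e+01,
       -6.05165795e-02,  4.27553023e-02,  1.12382318e-04]), 'position': array([ 6.24493429e-01, -9.75001517e-05,  2.25955060e-01]), 'ee_rot': array([-2.22084850e+00, -2.22062353e+00,  1.90366997e-03]), 'force': array([ 0.05743364, -0.09003016, -0.30349063]), 'ft_torque': array([-0.01071117, -0.02973996, -0.00165687]), 'gripper_force': 0.0, 'width': 1.0014964322931448}
scene [[-0.652, 0.626, -0.428, 1.073], [0.758, 0.543, -0.361, 0.372], [0.006, -0.56, -0.829, 0.995], [0.0, 0.0, 0.0, 1.0]]
rack 0.95 [333. 250.] 5758 252 406 183 325
bay_left 0.72 [165. 203.] 693 153 179 185 217
bay_left 0.65 [334. 248.] 5815 252 406 183 326
tray_in 0.65 [196. 124.] 4238 144 240 84 160
screwdriver 0.67 [181. 256.] 557 158 232 238 286
screwdriver 0.52 [330. 249.] 5847 251 406 183 326
board 0.56 [268. 332.] 3535 228 313 293 371
spool 0.58 [166. 203.] 706 153 179 185 217
side [[0.999, -0.042, 0.033, 0.575], [-0.051, -0.58, 0.813, -0.893], [-0.015, -0.814, -0.581, 0.697], [0.0, 0.0, 0.0, 1.0]]
rack 0.95 [251. 190.] 2278 190 281 118 223
bay_left 0.79 [252. 189.] 2392 190 281 118 224
tray_in 0.57 [196. 332.] 10967 116 266 286 383
screwdriver 0.98 [344. 229.] 507 324 356 195 251
board 0.63 [324. 172.] 1222 301 348 154 189
spool 0.9 [316. 265.] 878 304 332 247 283
```

View pics/s.png

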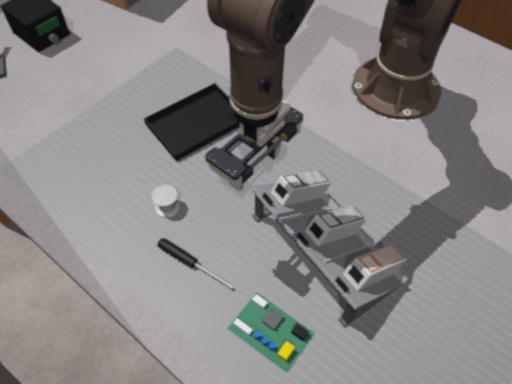

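View pics/d.png

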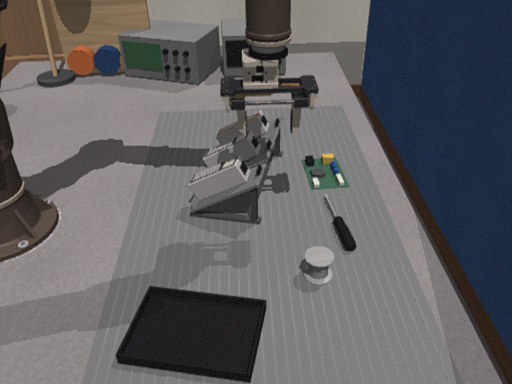

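```bash
python3 - <<'E'
from h import *
out=[]
for c,(x0,y0) in (("scene",(230,150)),("side",(150,100))):
  im=get_image(c); s=silhouettes("rack",c); m=s[0]['mask'].astype(np.uint8)
  t=silhouettes("tray_in",c)[0]['mask']; np.savez(f'{c}.npz',rack=m,tray=t,im=im)
  cs,_=cv2.findContours(m,cv2.RETR_CCOMP,cv2.CHAIN_APPROX_NONE)
  cr=cv2.resize(im[y0:y0+190,x0:x0+195],None,fx=3,fy=3,interpolation=cv2.INTER_CUBIC)[:,:,::-1].copy()
  for k in cs:
    cv2.polylines(cr,[((k-[x0,y0])*3+1).astype(np.int32)],True,(0,0,255),1)
  out.append(cr[:, :400] if 0 else cr)
  print(ray(c,s[0]['pixel'],.08), ray(c,silhouettes("tray_in",c)[0]['pixel'],.01))
  for q in ("bay_left","bay_middle"):
    print(q,[(round(r['p'],2),np.round(r['pixel']),r['mask'].sum()) for r in silhouettes(q,c)])
cv2.imwrite('pics/o1.png',out[0]); cv2.imwrite('pics/o2.png',out[1])
E
```

```text
[0.59453265 0.18790141 0.08      ] [ 0.47293328 -0.33161903  0.01      ]
bay_left [(0.58, array([334., 246.]), np.int64(5521)), (0.27, array([164., 203.]), np.int64(692))]
bay_middle [(0.89, array([332., 248.]), np.int64(5733))]
[0.58902268 0.0023805  0.08      ] [ 0.47066129 -0.34143334  0.01      ]
bay_left []
bay_middle [(0.66, array([252., 188.]), np.int64(2232))]
```

View pics/o1.png

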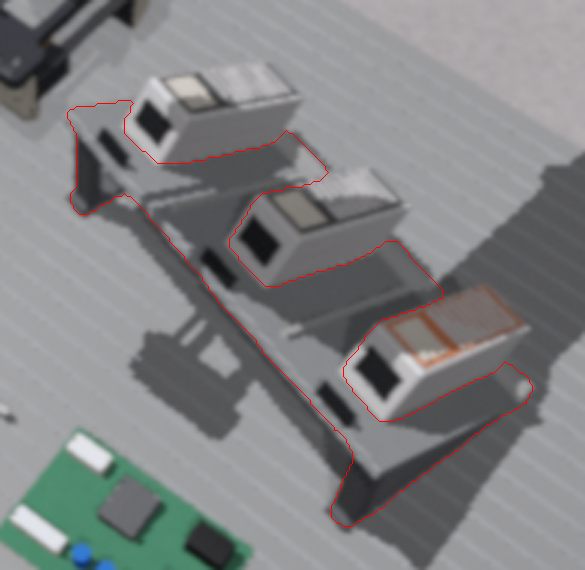

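```bash
cat >> h.py <<'E'
P30=R.from_euler('y',-30,degrees=True).as_matrix()
def modpts(y):
    return np.array([[-.019,y,.088]+P30@(np.array([a,b,c])*[.07,.023,.025]) for a in(-1,1) for b in(-1,1) for c in(-1,1)])
def place(P,s):
    c,n=np.cos(s[2]),np.sin(s[2]); return np.asarray(P)@np.array([[c,-n,0],[n,c,0],[0,0,1]]).T+[s[0],s[1],0]
def drawbox(im,n,W,col,k,x0,y0):
    q=((proj(n,W)-[x0,y0])*k+k/2).astype(int)
    for i in range(8):
        for b in(1,2,4):
            if not i&b: cv2.line(im,tuple(map(int,q[i])),tuple(map(int,q[i|b])),col,1)
E
python3 - <<'E'
from h import *
from scipy.optimize import least_squares
A=modpts(.12); B=modpts(0); C=modpts(-.12)  # index a*4+b*2+c
obs=[([.0823,-.17,.1175],(68,110)),([.0823,.17,.1175],(372,474)),
 (A[6],(382,421)),(A[4],(345,372)),(A[3],(527,328)),(A[1],(487,287)),
 (B[6],(267,286)),(B[4],(229,243)),(B[3],(406,208)),(B[1],(367,170)),
 (C[6],(158,163)),(C[4],(125,127)),(C[3],(299,98)),(C[1],(268,63))]
P=np.array([o[0] for o in obs]); q=np.array([o[1] for o in obs])/3-1/3+[230,150]
f=lambda s:(proj("scene",place(P,s))-q).ravel()
r=least_squares(f,[.6,.19,0],loss='soft_l1'); s=r.x; print(s,f(s).reshape(-1,2).round(1).tolist())
np.save('rack.npy',s)
# tray
d={c:np.load(c+'.npz') for c in("scene","side")}
for c in d:
    m=d[c]['tray'].astype(np.uint8); k=max(cv2.findContours(m,0,1)[0],key=cv2.contourArea)
    a=cv2.approxPolyDP(k,5,True)[:,0]; print(c,a.tolist(),[ray(c,p,.025)[:2].round(3).tolist() for p in a])
out=[]
for c,(x0,y0) in (("scene",(230,150)),("side",(150,100))):
    im=cv2.resize(d[c]['im'][y0:y0+190,x0:x0+130 if c=="side" else x0+190],None,fx=3,fy=3)[:,:,::-1].copy()
    for y in(-.12,0,.12): drawbox(im,c,place(modpts(y),s),(0,0,255),3,x0,y0)
    out.append(im[:, :])
cv2.imwrite('pics/o3.png',cv2.resize(np.hstack(out),None,fx=.83,fy=.83))
E
```

```text
[ 0.5568859   0.15295293 -0.24791148] [[-0.4, -0.8], [3.1, -0.3], [-0.2, 1.7], [-3.5, 0.2], [1.9, 0.2], [-0.4, -2.2], [-1.3, 1.7], [-2.6, 0.1], [2.8, -0.2], [1.7, -2.0], [-0.3, 2.4], [-1.9, 0.0], [2.9, -0.1], [0.4, -1.5]]
scene [[218, 84], [144, 119], [175, 160], [239, 126]] [[0.342, -0.374], [0.568, -0.431], [0.611, -0.27], [0.421, -0.225]]
side [[148, 287], [116, 353], [118, 363], [249, 381], [264, 301]] [[0.377, -0.238], [0.345, -0.386], [0.352, -0.406], [0.566, -0.452], [0.598, -0.288]]
```

View pics/o3.png

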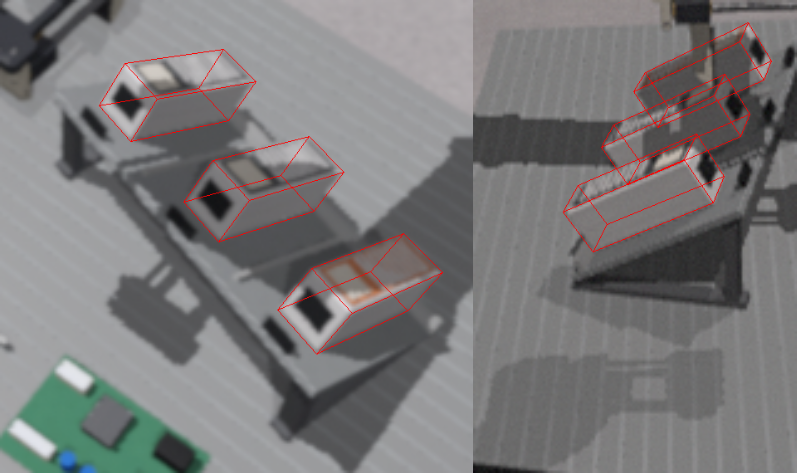

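```bash
cat >> h.py <<'E'
def tgt(th,p,yaw,go=grasp_offset):
    M=R.from_euler('z',yaw)*R.from_euler('y',-th,degrees=True)*R.from_matrix([[-1,0,0],[0,1,0],[0,0,-1]])
    return M,np.asarray(p)+M.as_matrix()[:,2]*go
def bay(y,h=0,th=30,up=0,s=None,d=.003,ax=0):
    s=np.load('rack.npy') if s is None else s
    p=np.array([-.019,y,.088])+P30@np.array([ax,0,d+h])+[0,0,up]
    return tgt(th,place([p],s)[0],s[2])
def delta(T):
    o=observe(); M0=R.from_rotvec(o['ee_rot']); M,p=T
    return np.r_[M0.inv().apply(p-o['position']),(M0.inv()*M).as_rotvec()].round(4).tolist()
E
python3 - <<'E'
from h import *
print(grasp_offset); print(delta(bay(-.12,.09)), bay(-.12,.09)[1])
E
```

```text
0.0188
[0.0504, -0.152, 0.0745, -0.3458, -0.4442, -1.2908] [0.47305547 0.05038749 0.15225908]
```

Emit:
jog_arm([
  [[0.05,-0.152,0.0,-0.3458,-0.4442,-1.2908,-1],[0.05,-0.152,0.0,-0.3458,-0.4442,-1.2908,-1],[0.05,-0.152,0.0,-0.3458,-0.4442,-1.2908,-1],[0.05,-0.152,0.0,-0.3458,-0.4442,-1.2908,-1],[0.05,-0.152,0.0,-0.3458,-0.4442,-1.2908,-1],[0.05,-0.152,0.0,-0.3458,-0.4442,-1.2908,-1],[0.05,-0.152,0.0,-0.3458,-0.4442,-1.2908,-1],[0.05,-0.152,0.0,-0.3458,-0.4442,-1.2908,-1],[0.05,-0.152,0.03,-0.3458,-0.4442,-1.2908,-1],[0.05,-0.152,0.05,-0.3458,-0.4442,-1.2908,-1]],
], force=55)

```text
clock: 2.13
position: [0.473, 0.0514, 0.1767]
ee_rot: [0.525, 2.617, -0.075]
force: [2.6, -1.9, 0.1]
width: 1.003
gripper_force: 0.0
```

```bash
python3 - <<'E'
from h import *
o=observe(); print(o['clock'],o['position'],o['joints'].round(2)); print(delta(bay(-.12,.09)))
E
```

```text
2.1333 [0.47302301 0.05136601 0.17673389] [-0.35  0.09 -0.15  2.34  0.78  0.51  0.04]
[0.0108, -0.0018, 0.0219, -0.0338, -0.0478, -0.1397]
```

Emit:
jog_arm([
  [[0.0108,-0.0018,0.022,-0.0338,-0.0478,-0.1397,-1],[0.0108,-0.0018,0.022,-0.0338,-0.0478,-0.1397,-1],[0.0108,-0.0018,0.022,-0.0338,-0.0478,-0.1397,-1],[0.0108,-0.0018,0.022,-0.0338,-0.0478,-0.1397,-1]],
])

```text
clock: 2.47
position: [0.4727, 0.0488, 0.1521]
ee_rot: [0.335, 2.603, -0.092]
force: [0.1, -0.4, -0.4]
width: 1.0
gripper_force: 0.0
```

```bash
python3 - <<'E'
from h import *
o=observe(); print(o['clock'],o['position'],o['joints'].round(2)); print(delta(bay(-.12,.09)), delta(bay(-.12,0)))
s=np.load('rack.npy')
im=get_image("wrist"); b=cv2.resize(im,None,fx=1.5,fy=1.5)[:,:,::-1].copy()
for y in(-.12,0): drawbox(b,"wrist",place(modpts(y),s),(0,0,255),1.5,0,0)
cv2.imwrite('pics/w1.png',b)
E
```

```text
2.4667 [0.47271567 0.04882302 0.15211212] [-0.38  0.12 -0.12  2.42  1.07  0.41 -0.14]
[-0.0, 0.0016, -0.0002, -0.0061, -0.0034, -0.0063] [-0.0003, 0.0021, 0.0898, -0.0061, -0.0034, -0.0063]
```

View pics/w1.png

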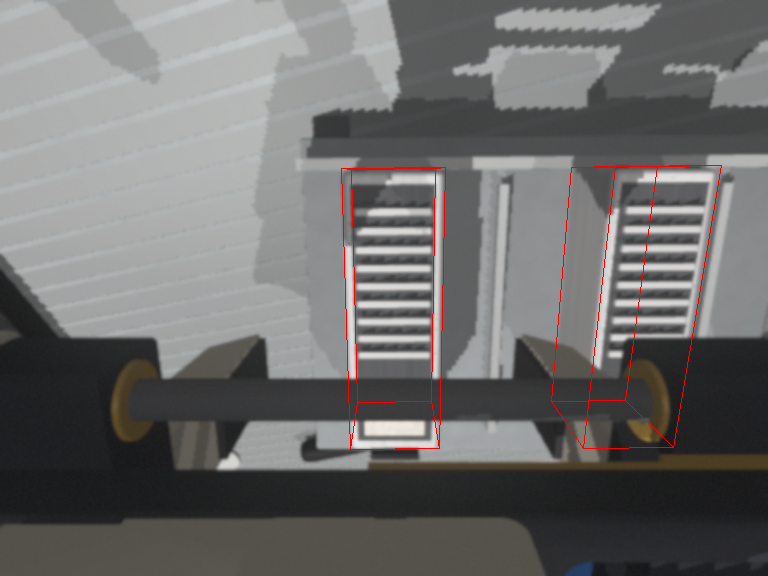

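Emit:
jog_arm([
  [[0,0.002,0.02,-0.006,-0.003,-0.006,-1],[0,0.002,0.045,-0.006,-0.003,-0.006,-1],[0,0.002,0.065,-0.006,-0.003,-0.006,-1],[0,0.002,0.08,-0.006,-0.003,-0.006,-1],[0,0.002,0.088,-0.006,-0.003,-0.006,-1],[0,0.002,0.09,-0.006,-0.003,-0.006,-1],[0,0.002,0.09,-0.006,-0.003,-0.006,-1]],
])

```text
clock: 3.1
position: [0.5181, 0.0393, 0.0746]
ee_rot: [0.326, 2.598, -0.086]
force: [0.2, -0.3, 1.5]
width: 1.0
gripper_force: 0.0
```

```bash
python3 - <<'E'
from h import *
o=observe(); print(o['clock'],o['position'],o['joints'].round(2),o['force'],o['ft_torque']); print(delta(bay(-.12,0)))
E
```

```text
3.1 [0.51813719 0.03929923 0.07463072] [-0.33  0.36 -0.08  2.42  1.77  0.34 -0.79] [ 0.23148368 -0.31935997  1.47555385] [0.23761749 0.54108646 0.01721741]
[0.0014, -0.0003, -0.0004, 0.0004, 0.0019, -0.0016]
```

Emit:
jog_arm([
  [[0,0,0,0,0,0,-0.2],[0,0,0,0,0,0,-0.05],[0,0,0,0,0,0,0.0],[0,0,0,0,0,0,0.1],[0,0,0,0,0,0,0.3],[0,0,0,0,0,0,0.6],[0,0,0,0,0,0,1],[0,0,0,0,0,0,1],[0,0,0,0,0,0,1]],
], force=50)

```text
clock: 3.85
position: [0.5168, 0.0394, 0.0742]
ee_rot: [0.323, 2.6, -0.086]
force: [-1.5, 0.3, 2.6]
width: 0.499
gripper_force: 50.0
```

```bash
python3 - <<'E'
from h import *
o=observe(); print(o['clock'],o['position'],o['joints'].round(2),o['force'],o['ft_torque'],o['width'],o['gripper_force']); print(delta(bay(-.12,0)))
E
```

```text
3.85 [0.51678597 0.03944179 0.07419174] [-0.33  0.36 -0.08  2.42  1.77  0.34 -0.79] [-1.48926541  0.34534678  2.56201922] [ 0.1066429   0.51773809 -0.07205696] 0.49878558776075144 49.99782621860504
[0.0, -0.0001, -0.0001, 0.0009, 0.0007, 0.0008]
```

Emit:
jog_arm([
  [[0,0,-0.002,0,0,0,1],[0,0,-0.006,0,0,0,1],[0,0,-0.014,0,0,0,1],[0,0,-0.026,0,0,0,1],[0,0,-0.04,0,0,0,1],[0,0,-0.055,0,0,0,1],[0,0,-0.068,0,0,0,1],[0,0,-0.076,0,0,0,1],[0,0,-0.08,0,0,0,1],[0,0,-0.08,0,0,0,1]],
])

```text
clock: 4.68
position: [0.4771, 0.0493, 0.1436]
ee_rot: [0.322, 2.6, -0.085]
force: [0.1, 0.2, -4.8]
width: 0.5
gripper_force: 50.0
```

```bash
cat >> h.py <<'E'
def st(*a):
    o=observe(); print(round(o['clock'],2),o['position'].round(4),o['joints'].round(2),'F',o['force'].round(2),'M',o['ft_torque'].round(3),round(o['width'],3),round(o['gripper_force'],1),'tilt',round(np.degrees(np.arcsin(-(R.from_rotvec(o['ee_rot']).as_matrix()[2,0]))),1))
    s=np.load('rack.npy'); y=R.from_euler('z',s[2]).apply([0,1,0]); print('My',round(y@o['ft_torque'],3))
    for t in a: print(delta(t))
E
python3 - <<'E'
from h import *
st(bay(-.12,.08,0,.1),bay(-.12,.08,-27,.1))
E
```

```text
4.68 [0.4771 0.0493 0.1436] [-0.43  0.14 -0.05  2.43  1.15  0.38 -0.21] F [ 0.11  0.24 -4.79] M [ 0.41   1.001 -0.004] 0.5 50.0 tilt 30.0
My 1.071
[-0.0413, 0.0002, -0.0887, 0.0012, 0.5238, 0.0011]
[-0.0349, 0.0002, -0.0948, 0.0009, 0.9951, 0.0014]
```

Emit:
jog_arm([
  [[-0.003,0,-0.008,0,0.03,0,1],[-0.008,0,-0.02,0,0.09,0,1],[-0.014,0,-0.032,0,0.16,0,1],[-0.02,0,-0.046,0,0.24,0,1],[-0.026,0,-0.06,0,0.32,0,1],[-0.032,0,-0.072,0,0.4,0,1],[-0.037,0,-0.081,0,0.46,0,1],[-0.04,0,-0.086,0,0.505,0,1],[-0.041,0,-0.089,0,0.524,0,1],[-0.041,0,-0.089,0,0.524,0,1]],
])

```text
clock: 5.52
position: [0.4702, 0.0502, 0.2405]
ee_rot: [-0.39, -3.116, 0.001]
force: [0.6, -1.6, -6.4]
width: 0.499
gripper_force: 50.0
```

Emit:
jog_arm([
  [[0,0,0,0,0,0,1],[0,0,0,0,0,0,1],[0,0,0,0,0,0,1]],
])

```text
clock: 5.77
position: [0.4683, 0.0515, 0.2402]
ee_rot: [-0.385, -3.117, 0.001]
force: [-0.4, 0.1, -4.9]
width: 0.498
gripper_force: 50.0
```

```bash
python3 - <<'E'
from h import *
st(bay(-.12,.08,0,.1),bay(-.12,.08,-27,.1))
E
```

```text
5.77 [0.4683 0.0515 0.2402] [-0.12  0.18 -0.12  1.91  0.02  1.06  1.08] F [-0.39  0.1  -4.93] M [ 0.107 -0.124 -0.02 ] 0.498 50.0 tilt -0.0
My -0.094
[-0.0005, 0.0001, -0.0008, -0.0005, -0.0005, 0.0019]
[0.008, 0.0001, -0.0029, -0.0009, 0.4707, 0.0018]
```

Emit:
jog_arm([
  [[0,0,0,0,0.03,0,1],[0.002,0,0,0,0.09,0,1],[0.004,0,-0.001,0,0.16,0,1],[0.005,0,-0.001,0,0.24,0,1],[0.006,0,-0.002,0,0.32,0,1],[0.007,0,-0.002,0,0.39,0,1],[0.008,0,-0.003,0,0.44,0,1],[0.008,0,-0.003,0,0.46,0,1],[0.008,0,-0.003,0,0.46,0,1],[0.008,0,-0.003,0,0.46,0,1]],
])

```text
clock: 6.6
position: [0.4614, 0.0535, 0.2436]
ee_rot: [-0.33, -2.665, -0.077]
force: [-0.0, -0.5, -5.6]
width: 0.499
gripper_force: 50.0
```

Emit:
jog_arm([
  [[0,0,0,0,0,0,1],[0,0,0,0,0,0,1],[0,0,0,0,0,0,1],[0,0,0,0,0,0,1]],
])

```text
clock: 6.93
position: [0.4613, 0.0535, 0.2444]
ee_rot: [-0.33, -2.665, -0.078]
force: [0.0, 0.3, -5.9]
width: 0.497
gripper_force: 50.0
```

```bash
python3 - <<'E'
from h import *
st(bay(-.12,.08,0,.1),bay(-.12,.08,-27,.1))
E
```

```text
6.93 [0.4613 0.0535 0.2444] [-0.04  0.45 -0.09  1.6  -0.13  1.52  1.22] F [ 0.04  0.27 -5.9 ] M [-0.145 -0.981 -0.019] 0.497 50.0 tilt -26.3
My -0.987
[-0.0084, -0.0001, -0.0005, 0.0003, -0.4587, 0.0016]
[0.0002, -0.0001, 0.0014, -0.0001, 0.0125, 0.0016]
```

Emit:
jog_arm([
  [[0,0,0,0,-0.03,0,1],[-0.002,0,0,0,-0.09,0,1],[-0.004,0,0,0,-0.16,0,1],[-0.005,0,0,0,-0.24,0,1],[-0.006,0,0,0,-0.32,0,1],[-0.007,0,0,0,-0.39,0,1],[-0.008,0,0,0,-0.44,0,1],[-0.008,0,0,0,-0.459,0,1],[-0.008,0,0,0,-0.459,0,1],[-0.008,0,0,0,-0.459,0,1]],
])

```text
clock: 7.77
position: [0.4681, 0.0516, 0.2406]
ee_rot: [-0.386, -3.116, -0.001]
force: [0.5, -0.4, -6.0]
width: 0.498
gripper_force: 50.0
```

Emit:
jog_arm([
  [[0,0,0,0,0,0,1],[0,0,0,0,0,0,1],[0,0,0,0,0,0,1]],
])

```text
clock: 8.02
position: [0.4687, 0.0514, 0.2401]
ee_rot: [-0.387, -3.116, -0.001]
force: [-0.7, 0.2, -5.2]
width: 0.498
gripper_force: 50.0
```

```bash
python3 - <<'E'
from h import *
st(bay(-.12,.08,30,0),bay(-.12,.02,30,0))
E
```

```text
8.02 [0.4687 0.0514 0.2401] [-0.13  0.18 -0.11  1.9   0.02  1.06  1.08] F [-0.66  0.24 -5.22] M [0.14  0.012 0.007] 0.498 50.0 tilt -0.1
My 0.046
[-0.0096, 0.0001, 0.0965, 0.0003, -0.5256, 0.0005]
[-0.0397, 0.0, 0.1484, 0.0003, -0.5256, 0.0005]
```

Emit:
jog_arm([
  [[0,0,0,0,0,0,1],[0,0,0,0,0,0,1],[0,0,0,0,0,0,1]],
])

```text
clock: 8.27
position: [0.4685, 0.0515, 0.2403]
ee_rot: [-0.387, -3.117, -0.001]
force: [-0.0, -0.3, -6.1]
width: 0.5
gripper_force: 50.0
```

```bash
python3 - <<'E'
from h import *
for i in range(6):
    get_image("wrist"); st()
E
```

```text
8.32 [0.4684 0.0516 0.2403] [-0.13  0.18 -0.11  1.9   0.02  1.06  1.08] F [-0.    0.44 -5.36] M [ 0.106  0.015 -0.013] 0.501 50.0 tilt -0.1
My 0.04
8.37 [0.4684 0.0516 0.2403] [-0.13  0.18 -0.11  1.9   0.02  1.06  1.08] F [-0.16 -0.06 -5.47] M [ 0.177 -0.01  -0.047] 0.497 50.0 tilt -0.1
My 0.033
8.42 [0.4684 0.0516 0.2404] [-0.13  0.18 -0.11  1.9   0.02  1.06  1.08] F [-0.92 -1.42 -5.12] M [0.063 0.031 0.011] 0.497 50.0 tilt -0.1
My 0.046
8.47 [0.4684 0.0516 0.2404] [-0.13  0.18 -0.11  1.9   0.02  1.06  1.08] F [-0.07 -0.03 -5.38] M [ 0.14  -0.003 -0.048] 0.501 50.0 tilt -0.1
My 0.031
8.52 [0.4684 0.0516 0.2404] [-0.13  0.18 -0.11  1.9   0.02  1.06  1.08] F [-0.5  -0.91 -4.49] M [0.141 0.004 0.018] 0.499 50.0 tilt -0.0
My 0.038
8.57 [0.4684 0.0516 0.2404] [-0.13  0.18 -0.11  1.9   0.02  1.06  1.08] F [-0.27  0.57 -5.5 ] M [ 0.087 -0.041 -0.007] 0.496 50.0 tilt -0.0
My -0.018
```

Emit:
jog_arm([
  [[0,0,0,0,-0.06,0,1],[0,0,0,0,-0.14,0,1],[0,0,0,0,-0.22,0,1],[0,0,0,0,-0.3,0,1],[0,0,0,0,-0.37,0,1],[0,0,0,0,-0.42,0,1],[0,0,0,0,-0.44,0,1],[0,0,0,0,-0.44,0,1],[0,0,0,0,-0.44,0,1],[0,0,0,0,-0.44,0,1]],
])

```text
clock: 9.4
position: [0.4688, 0.0516, 0.2407]
ee_rot: [0.334, 2.684, -0.073]
force: [-0.1, 0.4, -6.4]
width: 0.495
gripper_force: 50.0
```

Emit:
jog_arm([
  [[0,0,0,0,0.06,0,1],[0,0,0,0,0.14,0,1],[0,0,0,0,0.22,0,1],[0,0,0,0,0.3,0,1],[0,0,0,0,0.37,0,1],[0,0,0,0,0.42,0,1],[0,0,0,0,0.44,0,1],[0,0,0,0,0.44,0,1],[0,0,0,0,0.44,0,1],[0,0,0,0,0.44,0,1]],
])

```text
clock: 10.23
position: [0.468, 0.0517, 0.2403]
ee_rot: [0.386, 3.118, 0.001]
force: [-0.3, -0.5, -5.4]
width: 0.5
gripper_force: 50.0
```

```bash
cat >> h.py <<'E'
def avg(n=8):
    s=np.load('rack.npy'); y=R.from_euler('z',s[2]).apply([0,1,0]); v=[]
    for i in range(n): get_image("wrist"); v.append(y@observe()['ft_torque'])
    print('My avg',np.mean(v).round(3),np.std(v).round(3))
E
python3 - <<'E'
from h import *
avg(8); st(bay(-.12,.08,0,.1))
E
```

```text
My avg -0.096 0.029
10.63 [0.4683 0.0517 0.2405] [-0.15  0.18 -0.09  1.91  0.02  1.06  1.08] F [-0.26  1.25 -4.75] M [ 0.04  -0.146 -0.021] 0.502 50.0 tilt -0.0
My -0.131
[-0.0005, -0.0001, -0.0005, 0.0006, -0.0004, 0.0015]
```

Emit:
jog_arm([
  [[0,0,0,0,0.03,0,1],[0.002,0,0,0,0.09,0,1],[0.004,0,-0.001,0,0.16,0,1],[0.005,0,-0.001,0,0.24,0,1],[0.006,0,-0.002,0,0.32,0,1],[0.007,0,-0.002,0,0.39,0,1],[0.008,0,-0.003,0,0.44,0,1],[0.008,0,-0.003,0,0.46,0,1],[0.008,0,-0.003,0,0.46,0,1],[0.008,0,-0.003,0,0.46,0,1]],
])

```text
clock: 11.47
position: [0.4609, 0.0536, 0.2432]
ee_rot: [-0.33, -2.664, -0.078]
force: [-0.1, -0.2, -5.5]
width: 0.493
gripper_force: 50.0
```

Emit:
jog_arm([
  [[0,0,0,0,0,0,1],[0,0,0,0,0,0,1],[0,0,0,0,0,0,1],[0,0,0,0,0,0,1]],
])

```text
clock: 11.8
position: [0.4605, 0.0537, 0.2439]
ee_rot: [-0.33, -2.664, -0.078]
force: [-0.2, -0.1, -5.3]
width: 0.499
gripper_force: 50.0
```

Emit:
jog_arm([
  [[0,0,0,0,-0.03,0,1],[-0.002,0,0,0,-0.09,0,1],[-0.004,0,0,0,-0.16,0,1],[-0.005,0,0,0,-0.24,0,1],[-0.006,0,0,0,-0.32,0,1],[-0.007,0,0,0,-0.39,0,1],[-0.008,0,0,0,-0.44,0,1],[-0.008,0,0,0,-0.459,0,1],[-0.008,0,0,0,-0.459,0,1],[-0.008,0,0,0,-0.459,0,1]],
])

```text
clock: 12.63
position: [0.4673, 0.0518, 0.2401]
ee_rot: [-0.386, -3.115, -0.001]
force: [-0.1, -0.8, -5.8]
width: 0.503
gripper_force: 50.0
```

```bash
python3 - <<'E'
from h import *
from scipy.optimize import minimize
avg(8); st()
M={}
for c in("scene","side"):
    im=get_image(c); M[c]=max(silhouettes("tray_in",c),key=lambda r:r['p'])['mask']
C=np.array([[a*.12,b*.085,z] for a in(-1,1) for b in(-1,1) for z in(0,.025)])
def cost(s):
    k=0
    for c in M:
        h=cv2.convexHull((proj(c,place(C,s))*8).astype(np.int32).reshape(-1,1,2)); m=np.zeros((384,512),np.uint8)
        cv2.fillConvexPoly(m,h,1,shift=3); m=m>0; k+=1-(m&M[c]).sum()/(m|M[c]).sum()
    return k
r=minimize(cost,[.473,-.338,-.24],method='Nelder-Mead',options=dict(initial_simplex=[[.473,-.338,-.24],[.483,-.338,-.24],[.473,-.328,-.24],[.473,-.338,-.14]]))
print(r.x,r.fun); np.save('tray.npy',r.x)
b=im[:,:,::-1].copy(); drawbox(b,"side",place(C,r.x),(0,0,255),1,0,0)
im=get_image("scene"); a=im[:,:,::-1].copy(); drawbox(a,"scene",place(C,r.x),(0,0,255),1,0,0)
cv2.imwrite('pics/t.png',np.hstack([a[40:,:300],b[40:,60:360]]))
E
```

```text
My avg 0.027 0.016
13.03 [0.4677 0.0517 0.2396] [-0.15  0.18 -0.08  1.91  0.02  1.06  1.08] F [ 0.54  0.03 -5.97] M [ 0.098 -0.024 -0.047] 0.504 50.0 tilt -0.1
My 0.0
[ 0.47215589 -0.33373211 -0.20054913] 0.26105888790631093
```

View pics/t.png

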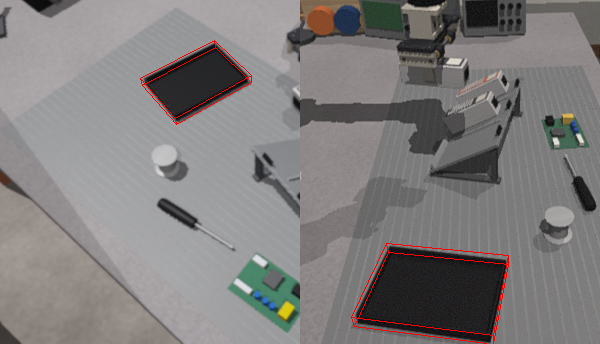

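```bash
cat >> h.py <<'E'
def tr(h):
    s=np.load('tray.npy'); return tgt(0,[s[0],s[1],.005+.028+h],s[2])
E
python3 - <<'E'
from h import *
st(tr(.1),tr(0))
E
```

```text
13.28 [0.4676 0.0518 0.2398] [-0.15  0.18 -0.08  1.91  0.02  1.06  1.08] F [ 0.01 -0.85 -6.6 ] M [0.084 0.032 0.007] 0.497 50.0 tilt -0.1
My 0.052
[-0.0988, -0.3728, 0.1253, 0.0005, -0.0019, -0.0461]
[-0.099, -0.3729, 0.2253, 0.0005, -0.0019, -0.0461]
```

Emit:
jog_arm([
  [[-0.002,-0.008,0,0,0,-0.002,1],[-0.008,-0.03,0,0,0,-0.005,1],[-0.016,-0.06,0,0,0,-0.01,1],[-0.025,-0.095,0.01,0,0,-0.014,1],[-0.034,-0.13,0.02,0,0,-0.018,1],[-0.043,-0.165,0.03,0,0,-0.022,1],[-0.053,-0.2,0.04,0,0,-0.026,1],[-0.062,-0.235,0.05,0,0,-0.03,1],[-0.072,-0.27,0.06,0,0,-0.034,1],[-0.081,-0.305,0.07,0,0,-0.038,1]],
])

```text
clock: 14.12
position: [0.4711, -0.2662, 0.1693]
ee_rot: [-0.327, -3.123, -0.0]
force: [0.9, 0.8, -4.9]
width: 0.5
gripper_force: 50.0
```

Emit:
jog_arm([
  [[-0.008,-0.03,0.01,0,0,-0.004,1],[-0.014,-0.052,0.02,0,-0.001,-0.007,1],[-0.018,-0.064,0.03,0,-0.002,-0.008,1],[-0.018,-0.068,0.04,0,-0.002,-0.008,1],[-0.018,-0.068,0.05,0,-0.002,-0.008,1],[-0.018,-0.068,0.055,0,-0.002,-0.008,1],[-0.018,-0.068,0.055,0,-0.002,-0.008,1],[-0.018,-0.068,0.055,0,-0.002,-0.008,1]],
])

```text
clock: 14.78
position: [0.4753, -0.3322, 0.1144]
ee_rot: [-0.311, -3.126, -0.002]
force: [-0.0, 0.7, -5.4]
width: 0.497
gripper_force: 50.0
```

```bash
python3 - <<'E'
from h import *
st(tr(.1),tr(.002))
s=np.load('tray.npy')
C=np.array([[a*.07,b*.023,z] for a in(-1,1) for b in(-1,1) for z in(.105,.155)])
D=np.array([[a*.115,b*.08,z] for a in(-1,1) for b in(-1,1) for z in(.005,.025)])
o=[]
for n,x0,y0 in(("scene",110,40),("side",90,200)):
    a=cv2.resize(get_image(n)[y0:y0+180,x0:x0+190],None,fx=2,fy=2)[:,:,::-1].copy()
    drawbox(a,n,place(C,s),(0,0,255),2,x0,y0); drawbox(a,n,place(D,s),(0,255,0),2,x0,y0); o.append(a)
cv2.imwrite('pics/t2.png',np.hstack(o))
E
```

```text
14.78 [ 0.4753 -0.3322  0.1144] [ 0.44  0.48  0.11  1.82 -0.07  0.85  1.95] F [-0.01  0.73 -5.35] M [0.093 0.024 0.036] 0.497 50.0 tilt -0.0
My 0.046
[0.0028, -0.0021, 0.0002, 0.0015, -0.0003, 0.0019]
[0.0027, -0.0023, 0.0982, 0.0015, -0.0003, 0.0019]
```

View pics/t2.png

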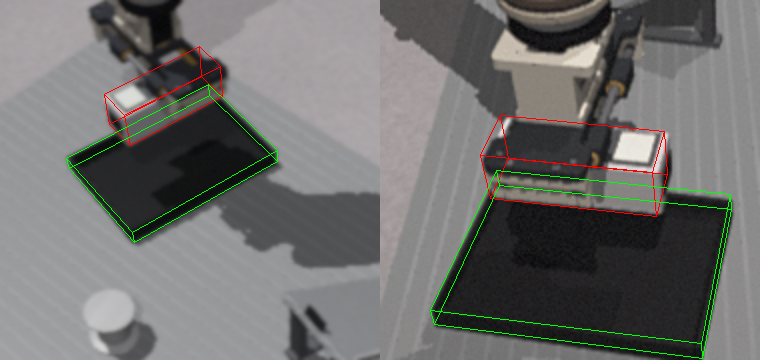

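Emit:
jog_arm([
  [[0.001,-0.001,0.01,0,0,0,1],[0.003,-0.002,0.03,0.0015,0,0.002,1],[0.003,-0.002,0.05,0.0015,0,0.002,1],[0.003,-0.002,0.068,0.0015,0,0.002,1],[0.003,-0.002,0.08,0.0015,0,0.002,1],[0.003,-0.002,0.088,0.0015,0,0.002,1],[0.003,-0.002,0.092,0.0015,0,0.002,1],[0.003,-0.002,0.095,0.0015,0,0.002,1],[0.003,-0.002,0.096,0.0015,0,0.002,1],[0.003,-0.002,0.096,0.0015,0,0.002,1]],
])

```text
clock: 15.72
position: [0.4721, -0.3355, 0.0189]
ee_rot: [0.318, 3.124, -0.002]
force: [0.4, -0.1, -6.2]
width: 0.497
gripper_force: 50.0
```

```bash
python3 - <<'E'
from h import *
st(tr(0))
E
```

```text
15.72 [ 0.4721 -0.3355  0.0189] [ 0.46  0.61  0.09  1.89 -0.08  0.64  1.97] F [ 0.41 -0.07 -6.25] M [ 0.102  0.064 -0.032] 0.497 50.0 tilt 0.1
My 0.087
[0.0003, 0.0017, 0.0047, -0.0013, 0.0011, -0.0022]
```

Emit:
jog_arm([
  [[0,0.001,0.001,-0.001,0.001,-0.002,1],[0,0.001,0.002,-0.001,0.001,-0.002,1],[0,0.001,0.003,-0.001,0.001,-0.002,1],[0,0.001,0.0035,-0.001,0.001,-0.002,1],[0,0.001,0.004,-0.001,0.001,-0.002,1],[0,0.001,0.004,-0.001,0.001,-0.002,1]],
])

```text
clock: 16.22
position: [0.4719, -0.3343, 0.0147]
ee_rot: [-0.315, -3.125, -0.0]
force: [-1.9, 1.0, -3.4]
width: 0.496
gripper_force: 50.0
```

```bash
python3 - <<'E'
from h import *
st(tr(0))
E
```

```text
16.22 [ 0.4719 -0.3343  0.0147] [ 0.46  0.61  0.09  1.89 -0.09  0.64  1.97] F [-1.85  1.03 -3.36] M [ 0.204  0.055 -0.016] 0.496 50.0 tilt -0.0
My 0.103
[-0.0002, 0.0006, 0.0005, 0.0, -0.0007, -0.0002]
```

Touching; press slightly.

Emit:
jog_arm([
  [[0,0,0.0003,0,0,0,1],[0,0,0.0006,0,0,0,1],[0,0,0.0009,0,0,0,1],[0,0,0.0009,0,0,0,1]],
])

```text
clock: 16.55
position: [0.4719, -0.3342, 0.0146]
ee_rot: [-0.315, -3.125, -0.0]
force: [-5.3, 3.9, 9.7]
width: 0.503
gripper_force: 50.0
```

```bash
python3 - <<'E'
from h import *
st(tr(0))
E
```

```text
16.55 [ 0.4719 -0.3342  0.0146] [ 0.46  0.61  0.09  1.9  -0.09  0.64  1.97] F [-5.33  3.94  9.69] M [0.654 0.738 0.031] 0.503 50.0 tilt -0.0
My 0.876
[-0.0002, 0.0005, 0.0004, 0.0001, -0.0004, -0.0003]
```

Emit:
jog_arm([
  [[0,0,-0.0008,0,0,0,1],[0,0,-0.0008,0,0,0,-0.1],[0,0,-0.0008,0,0,0,-0.2],[0,0,-0.0008,0,0,0,-0.35],[0,0,-0.0008,0,0,0,-0.4],[0,0,-0.0008,0,0,0,-0.4]],
])

```text
clock: 17.05
position: [0.472, -0.3344, 0.0144]
ee_rot: [-0.315, -3.125, 0.0]
force: [0.1, -0.5, 0.0]
width: 0.692
gripper_force: 0.0
```

Emit:
jog_arm([
  [[0,0,-0.01,0,0,0,-0.4],[0,0,-0.03,0,0,0,-0.4],[0,0,-0.06,0,0,0,-0.4],[0,0,-0.1,0,0,0,-0.4],[-0.02,0,-0.14,0,0,0,-0.4],[-0.03,0.04,-0.17,0,0,0,-0.4],[-0.04,0.08,-0.19,0,0,0,-0.4],[-0.05,0.12,-0.2,0,0,0,-0.4],[-0.05,0.15,-0.2,0,0,0,-0.4],[-0.05,0.18,-0.2,0,0,0,-0.4]],
])

```text
clock: 17.88
position: [0.5589, -0.1647, 0.2169]
ee_rot: [0.312, 3.123, 0.001]
force: [1.2, 0.6, -0.7]
width: 0.699
gripper_force: 0.0
```

```bash
python3 - <<'E'
from h import *
st()
s=np.load('tray.npy')
C=np.array([[a*.07,b*.023,z] for a in(-1,1) for b in(-1,1) for z in(.005,.055)])
o=[]
for n,x0,y0 in(("scene",110,40),("side",90,200)):
    a=cv2.resize(get_image(n)[y0:y0+180,x0:x0+190],None,fx=2,fy=2)[:,:,::-1].copy()
    drawbox(a,n,place(C,s),(0,0,255),2,x0,y0); o.append(a)
cv2.imwrite('pics/t3.png',np.hstack(o))
E
```

```text
17.88 [ 0.5589 -0.1647  0.2169] [ 0.14  0.37  0.08  1.7  -0.03  1.07  1.6 ] F [ 1.17  0.58 -0.72] M [ 0.131 -0.108 -0.017] 0.699 0.0 tilt 0.2
My -0.072
```

View pics/t3.png

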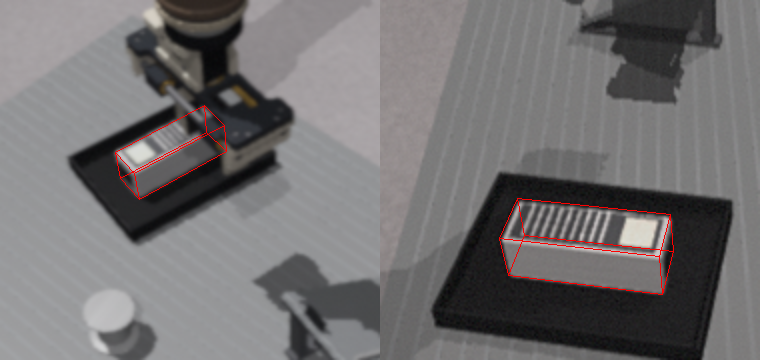

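```bash
python3 -c "
from cell import *
print(sign_off())"
```

```text
the job is handed in; nothing more can be done
None
```

The faulty module was the one in the right-hand bay: its moment about the grip shifted by about 0.12 N m each time it was tipped. After being tipped about 26 degrees, it now lies level in the middle of the tray, released; the other two modules were never touched, and the job is handed in.

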